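# Tighten a lens retaining ring with a two-pin spanner

## Robot

A 6-joint arm with a two-finger parallel gripper is mounted at the origin on a cart in front of the work surface, level with it; the furniture and walls round the work are solid. World frame = base frame: x ahead of the robot, y to its left, z up, the work surface at z = 0. Lengths are in m, angles in rad, forces in N, time in s.
With the tool pointing down it reaches from about 0.35 to 0.975 m from the base axis. Payload 7.1 kg.
Tool frame: the origin (TCP) lies midway between the tips of the shut fingers; the grasp point (between the pads) lies 19 mm behind it (bot.grip_depth is the distance from the TCP to the grasp point, in m); z points along the fingers, y is the line along which they close (so a half turn about z gives the same grasp; the last joint's range is limited). The gripper opens to 88 mm and grips with 3 to 60 N. Pads are 20 mm wide; open, the fingers measure 115 mm over their backs; the gripper's body (75 mm by 178 mm) begins 61 mm behind the grasp point.
Start: joints at [1.23, 0.423, 1.63, -0, 1.089, -0.019], TCP at [0.198, 0.593, 0.223] pointing down, gripper open.
Joint ranges: [-3, 3], [-0.9, 2.11], [0.09, 2.58], [-1.31, 4.45], [0.11, 2.69], [-2.54, 2.54]. Speed limits (rad/s): [2.39, 2.39, 3.01, 3.14, 3.14, 3.14].

## Interface

Orientations are given as [roll, pitch, yaw] about the fixed x, y, z axes, in that order (R = Rz(yaw) Ry(pitch) Rx(roll)).
In Python, from bench import bot gives the robot as it stands.
- The arm moves only by the tool step_arm, never from a script. Its argument "commands" is a list of rows, each a list of 5 numbers: the opening, from 0 (shut) to 1 (fully open), then the shift along the tool's x, y, z in m, then the turn about the tool's z in degrees. In form: [[fingers, tx, ty, tz, spin], ...]. A call has 1 to 8 rows; each row shifts and turns the commanded pose from where the row before left it, along the tool's axes as they then stand; what a row does not reach is not made up. A row lasts 1/8 s, in which the tool goes at most 62.5 mm and 10.7 degrees, less where a joint would pass 70% of its speed; a pose out of reach is approached as far as the arm can. A call is refused whole if a number of a shift passes 0.0625 or a number of a turn 10.7, either way. A call with a gripper value outside its range is refused whole. The fingers move at their own pace and stop on an object; the grip force is fixed at half the most. Time passes only in rows, so rows that do not move let the fingers close. It gives the time, the measured TCP pose, the force, the opening and the grip force at its end, in the units of the state.
- bot.observe(): the state, without advancing time (a new reading comes with each control period).
- bot.read_camera(name): name is "scene" or "top" or "wrist"; returns the picture (384x512x3 uint8, blue, green, red); there is no depth.
- bot.calibration(name): a dict with "camera_matrix" (3x3 intrinsics, pixels), "rvec" (rotation vector, rad) and "tvec" (3), from world to camera coordinates, as OpenCV has them. Camera axes: x right, y down, z forward; pixel columns grow to the right and rows downward; lengths in m; the calibration is good to about 2 mm. A picture is of the moment at which its call begins: read the wrist's pose just before it. calibration takes no time and is no camera call; for the wrist camera it gives the pose at the moment of the call.
- bot.hand_in(): hands the job in; it is judged then, once.
The state is a dict: "time_s": time; "joints": joint angles; "qvel": joint speeds; "joint_efforts": joint torques, N m; "eef_pos": TCP position; "tool_rot": TCP orientation; "wrist_force": force on the tool from outside, world axes, zero at the start; "wrist_torque": the same for the moment, N m; "finger_gap": finger opening in m; "finger_force": force on a finger pad.
Only numpy, scipy, OpenCV 4.12 (cv2) and the standard library are available. Lean on these libraries where they do the work, as an engineer would, in place of code of your own. Each camera call takes 0.05 s, during which the arm holds its last target. There are 200 camera calls.

## Task

The retaining ring inside the microscope objective that stands in the bench clamp has worked loose. Take the two-pin spanner from its stand, find the ring's two holes with the pins and turn the ring clockwise until it is nipped up snug on the lens; do not force it, or the barrel turns in the clamp, and keep the spanner off the glass. Then put the spanner back upright in its stand, let go, and leave everything else as it is.

Things in the scene. Friction and masses are not known exactly. Their poses are not given: they have to be found in the camera images.
- clamp: The fixed lens clamp: dark steel base plate 104 x 80 x 14 mm, aluminium split collar (78 mm across, 46 mm high) gripping the black objective barrel upright. Origin: underside centre, on the axis of barrel, ring and lens. Its x runs along the plate's long side, ears and clamping screw on the -x side. At the start the line of the ring's holes lies 0.05 to 0.95 rad anticlockwise of this x.
- ring_face (a point): Point on the barrel's axis level with the retaining ring's top face, 71 mm above the worktop, 5 mm below the barrel's rim (bore 46 mm across); its x is the clamp's x. The ring is flat aluminium, 24 to 45 mm across, 6 mm thick, turns about this axis and has two holes 6 mm across, 6 mm deep, 17 mm either side of the axis.
- retainer (a joint): How far the ring is unscrewed from the lens, rad, positive = anticlockwise from above; clockwise tightens it. 0: it has run down and just touches the lens. Starts 0.35 to 0.65 loose and runs at about 0.1 N m. The reading does not tell where the holes point: find them by eye or by feel.
- seal (a joint): The ring's further turn clockwise past first touch, rad, winding down on the rubber ring under the lens; 0 at the start. Starts to yield at 0.14 N m and stiffens by 2.5 N m per rad. Let go, it springs back, but friction keeps up to 0.05 of it. Snug: about 0.25 to 0.35 N m felt at the spanner, which leaves at least 0.025.
- barrel (a joint): Turn of the barrel in the rubber-lined clamp, rad, 0 at the start. It stays put up to 0.5 N m and slips beyond; it must not turn by more than 0.06.
- lens: The glass lens inside the ring, 24 mm across, domed; its top is 2 mm below the ring's face. Origin on the barrel's axis, 16 mm above the worktop. Must not be touched by the spanner.
- spanner: The steel two-pin spanner, about 0.16 kg, 90 mm tall, standing upright. Origin: midway between the two pin tips (its lowest points); z up along the stem. Pins 4 mm across with round tips, 14 mm long, at x = -17 and +17 mm. Foot bar along x, 46 x 12 x 10 mm, from z = 14 to 24; stem 10 mm across; tee handle along x, 66 mm long, 14 mm wide (y), 16 mm high, its centre at z = 82 mm. It looks and works the same after a half turn.
- stand: The fixed aluminium stand of the spanner, 92 x 52 x 24 mm, long side along x. Origin: underside centre.
- pocket (a point): Centre of the stand's pocket, at the ledge 18 mm above the worktop on which the foot bar rests. The pocket for the bar is 50 x 16 mm and 6 mm deep, open at the top; a slot for the pins, 44 x 9 mm, goes 16 mm further down. Long sides along the stand's x. A spanner fully in has its origin 14 mm below this point and its x along the stand's x (either way round).
- magnet_tray: Bystander: small steel tray with screws, 60 x 100 x 16 mm; leave it alone. Origin: underside centre.
- tub_wipes: Bystander: white and blue tub, 69 mm across, 78 mm high; leave it alone. Origin: underside centre.
- side_cutters: Bystander: side cutters with red handles, lying flat, 129 x 75 x 12 mm; leave them alone. Origin: underside centre.
- blue_case: Bystander: blue plastic case, 71 x 121 x 34 mm; leave it alone. Origin: underside centre.
- wick_reel: Bystander: small flat reel, 42 mm across, 12 mm high; leave it alone. Origin: underside centre.
Things that resemble listed ones, but are neither listed nor needed, are in the scene too. There is more than one size of the stand; the one meant has the size given above. Leave any yellow look-alike of the spanner alone.

How it is judged:
On the way, in this order (a step that is already met when the one before it is completed fails the run):
1. the spanner's pins stand in the two holes of the ring (z of spanner in the frame of ring_face below -0.003 m and horizontal distance between spanner and ring_face below 0.004 m and angle between spanner's own z axis and vertical below 0.15 rad), for 0.1 s.
2. the ring is snug on the lens, the pins still in its holes (value of joint seal above 0.03 rad and z of spanner in the frame of ring_face below -0.002 m and horizontal distance between spanner and ring_face below 0.004 m), for 0.1 s.
At the end, for the whole second after the job is handed in: The ring is nipped up (joint retainer below 0.03, joint seal above 0.025 rad); the spanner is back in its stand: upright within 0.12 rad, within 6 mm of the pocket's centre, its pins at least 8 mm down in the slot, at rest (value of joint retainer below 0.03 rad and value of joint seal above 0.025 rad and z of spanner in the frame of pocket below -0.008 m and horizontal distance between spanner and pocket below 0.006 m and angle between spanner's own z axis and vertical below 0.12 rad and linear speed of spanner below 0.02 m/s); the robot touches nothing.
It fails at once if the barrel was forced round in the clamp by more than 0.06 rad (value of joint barrel below -0.06 rad or value of joint barrel above 0.06 rad).
It fails at once if the spanner touched the lens glass (contact force between spanner and lens above 0.5 N).
It fails at once if the spanner was jammed against the clamp or objective with more than 50 N (contact force between spanner and clamp above 50 N).
It fails at once if a bystander (tray, tub, side cutters, blue case or small reel) was pushed away by more than 20 mm (distance of any of magnet_tray, tub_wipes, side_cutters, blue_case, wick_reel from where it was at the start of the episode above 0.02 m).
It also fails if it takes over 72 s, if anything falls off the work surface, if the arm or the gripper's body presses on something with over 40 N, if the wrist force passes 120 N, or if a joint passes its speed limit or range.

## Working session

There is one attempt and no reset: what is moved stays moved. The work goes in short steps, Python scripts to look and compute and a tool call to move; the robot and the scene stay as the last step left them, time stands still between calls to the robot, and variables do not carry over. Pictures are saved under pics/ and viewed, at most 10 in all, crops included, and the job is handed in when it is done.

Besides the shell and the picture viewer there is one more tool, called by a JSON object that holds its "name" and its "arguments", one argument or row to a line. step_arm: Moves the arm, as the interface text tells. Its arguments: {"type":"object","properties":{"commands":{"type":"array"}},"required":["commands"]}

```bash
ls; mkdir -p pics; python3 - <<'E'
from bench import bot
import cv2
for n in ("scene","top"):
    im=bot.read_camera(n); cv2.imwrite(f"pics/{n}0.png",cv2.resize(im,(800,600),interpolation=cv2.INTER_CUBIC))
    cv2.imwrite(f"pics/raw_{n}0.png",im)
s=bot.observe(); print(s)
E
```

```text
pics
{'time_s': 0.1, 'joints': array([ 1.23000515e+00,  4.23737468e-01,  1.63058921e+00, -3.81294763e-06,
        1.08862725e+00, -1.89836103e-02]), 'qvel': array([ 0.00092562, -0.0013684 , -0.00389923,  0.00126138, -0.00122212,
       -0.0014499 ]), 'joint_efforts': array([ 3.45466551e-04, -5.45616567e+01, -2.74325949e+01,  6.46195351e-02,
        1.89037743e-02, -5.28168016e-05]), 'eef_pos': array([0.1974766 , 0.59245751, 0.22200584]), 'tool_rot': array([-3.14023156e+00, -2.24651363e-05,  2.81978684e+00]), 'wrist_force': array([-0.11271188, -0.34332685,  0.48422215]), 'wrist_torque': array([-0.06036439,  0.01703496, -0.01846313]), 'finger_force': 0.0, 'finger_gap': 0.08762734980893466}
```

View pics/scene0.png

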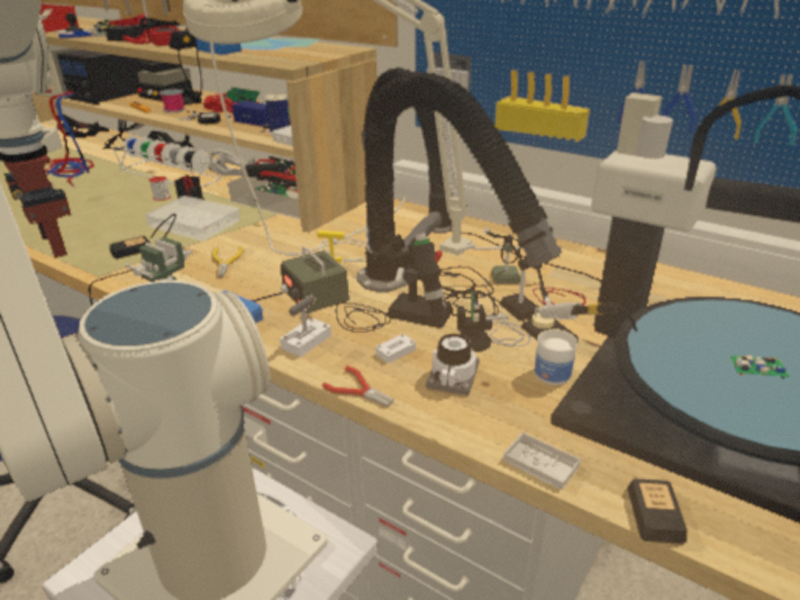

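View pics/top0.png

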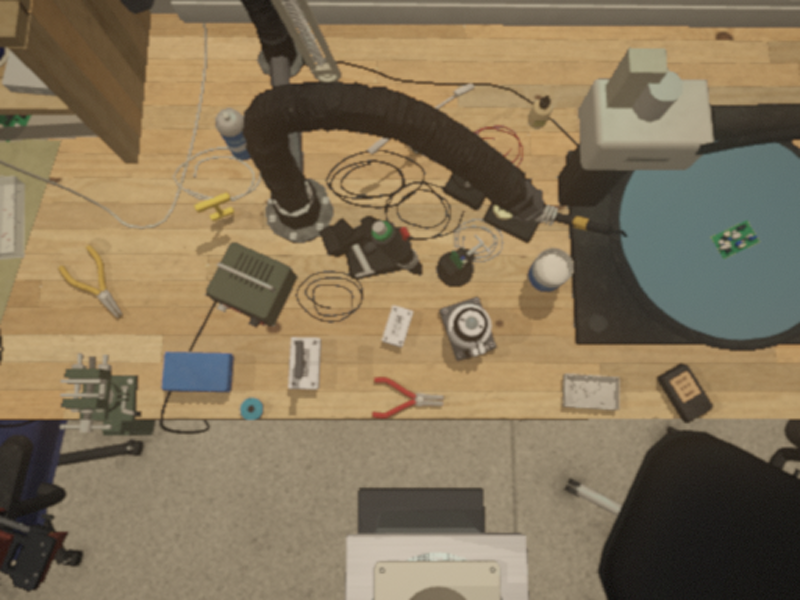

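The scene view shows the spanner standing in its stand at about (305,335), with the clamp at (453,365). In the top view (800x600) the stand is at (305,364), the clamp at (468,328) and an empty smaller stand at (397,327). I'll turn these into positions.

```bash
cat > h.py <<'E'
import numpy as np, cv2
from bench import bot
def ray(cal,uv,z):
    K=cal["camera_matrix"];R,_=cv2.Rodrigues(np.array(cal["rvec"],float));t=np.array(cal["tvec"],float).ravel()
    d=R.T@np.linalg.inv(K)@np.array([uv[0],uv[1],1.]);c=-R.T@t
    return c+d*(z-c[2])/d[2]
def proj(cal,P):
    return cv2.projectPoints(np.array(P,float).reshape(-1,3),np.array(cal["rvec"],float),np.array(cal["tvec"],float),cal["camera_matrix"],None)[0].reshape(-1,2)
def toolR(s):
    from scipy.spatial.transform import Rotation as Ro
    return Ro.from_euler('xyz',s["tool_rot"]).as_matrix()
E
python3 - <<'E'
from h import *
c=bot.calibration("top"); f=.64
for n,uv,z in [("stand",(305,364),.024),("tee",(300,360),.09),("clampring",(471,325),.071),("decoy",(397,327),.02),("tub",(550,270),.078),("case",(197,372),.034)]:
    print(n,ray(c,np.array(uv)*f,z).round(3))
print(proj(c,[[0,0,0],[.2,.59,.2]])/f)
w=bot.calibration("wrist");s=bot.observe();R=toolR(s);print(R.round(3))
Rw,_=cv2.Rodrigues(w["rvec"]);cw=-Rw.T@w["tvec"].ravel();print("cam in tool",R.T@(cw-s["eef_pos"]),R.T@Rw.T, w["camera_matrix"])
E
```

```text
stand [0.45  0.238 0.024]
tee [0.451 0.238 0.09 ]
clampring [ 0.515 -0.06   0.071]
decoy [0.519 0.071 0.02 ]
tub [ 0.614 -0.203  0.078]
case [0.435 0.43  0.034]
[[437.68217371 627.30510761]
 [ 42.64658256 523.01036341]]
[[-0.949  0.316 -0.   ]
 [ 0.316  0.949 -0.001]
 [ 0.    -0.001 -1.   ]]
cam in tool [ 0.07202197 -0.00041762 -0.16080165] [[-9.19484381e-04 -9.64389370e-01 -2.64484968e-01]
 [ 9.99999388e-01 -7.23874163e-04 -8.37050482e-04]
 [ 6.15788752e-04 -2.64485576e-01  9.64389445e-01]] [[273.69192329   0.         255.18902138]
 [  0.         273.69192329 196.72052125]
 [  0.           0.           1.        ]]
```

{"name": "step_arm", "arguments": {
  "commands": [
    [1,-0.044,-0.032,0,0],
    [1,-0.044,-0.032,0,0],
    [1,-0.044,-0.032,0,0],
    [1,-0.044,-0.032,0,0],
    [1,-0.044,-0.032,0,0],
    [1,-0.044,-0.032,0,0],
    [1,-0.044,-0.032,0,0],
    [1,-0.044,-0.032,0,0]
  ]
}}

```text
time_s: 1.1
eef_pos: [0.4513, 0.2371, 0.2226]
tool_rot: [-3.142, -0.0, 2.82]
wrist_force: [-0.6, 1.6, 0.7]
finger_gap: 0.088
finger_force: 0.0
```

{"name": "step_arm", "arguments": {
  "commands": [
    [1,0,0,0,-9.2],
    [1,0,0,0,-9.2],
    [1,0,0,0,0],
    [1,0,0,0,0]
  ]
}}

```text
time_s: 1.6
eef_pos: [0.4504, 0.2388, 0.2225]
tool_rot: [-3.141, -0.0, 3.138]
wrist_force: [0.6, -0.4, 0.3]
finger_gap: 0.0879
finger_force: 0.0
```

```bash
cat > snap.py <<'E'
import sys,json
from h import *
n=sys.argv[1]; s=bot.observe(); c=bot.calibration("wrist"); im=bot.read_camera("wrist")
cv2.imwrite(f"pics/raw_{n}.png",im); cv2.imwrite(f"pics/{n}.png",cv2.resize(im,(800,600),interpolation=cv2.INTER_CUBIC))
import pickle; pickle.dump((s,c),open(f"pics/{n}.pkl","wb"))
print(s["time_s"],s["eef_pos"].round(4),s["tool_rot"].round(4),s["joints"].round(3))
E
python3 snap.py w1
```

```text
1.6 [0.4504 0.2388 0.2225] [-3.1414e+00 -2.0000e-04  3.1381e+00] [ 0.464  0.255  1.882 -0.     1.006 -1.103]
```

View pics/w1.png

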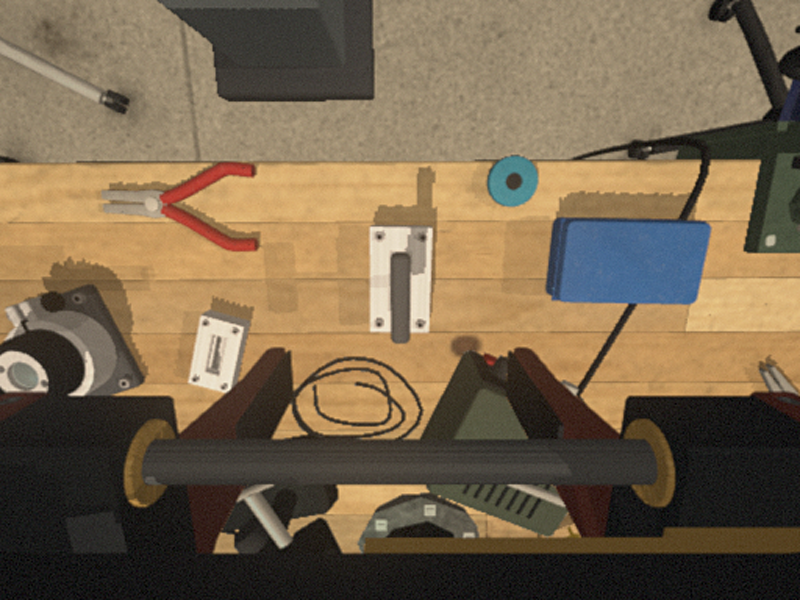

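The wrist picture shows the stand's top with corners (370,227), (432,227), (430,331), (370,331). The tee's top runs from (401,253) to (400,342) and is centred between columns 391 and 410. The clamp is at lower left.

```bash
python3 - <<'E'
from h import *
import pickle
s,c=pickle.load(open("pics/w1.pkl","rb"))
p=np.array([ray(c,np.array(u)*.64,.024)[:2] for u in [(370,227),(432,227),(431,331),(370,331)]]);print(p.round(4),p.mean(0))
t=np.array([ray(c,np.array(u)*.64,.094)[:2] for u in [(401,253),(400.5,342)]]);print(t.round(4),t.mean(0),np.diff(t,axis=0))
print(ray(c,np.array((25,376))*.64,.071))
im=cv2.imread("pics/raw_w1.png")[140:225,225:290];cv2.imwrite("pics/c1.png",cv2.resize(im,None,fx=7,fy=7,interpolation=cv2.INTER_CUBIC))
E
```

```text
[[0.4075 0.2144]
 [0.4077 0.2658]
 [0.4985 0.2664]
 [0.4982 0.2124]] [0.45298221 0.23974181]
[[0.4193 0.2398]
 [0.4833 0.2392]] [0.451279   0.23947873] [[ 0.06397607 -0.00054982]]
[ 0.51895118 -0.05847312  0.071     ]
```

View pics/c1.png

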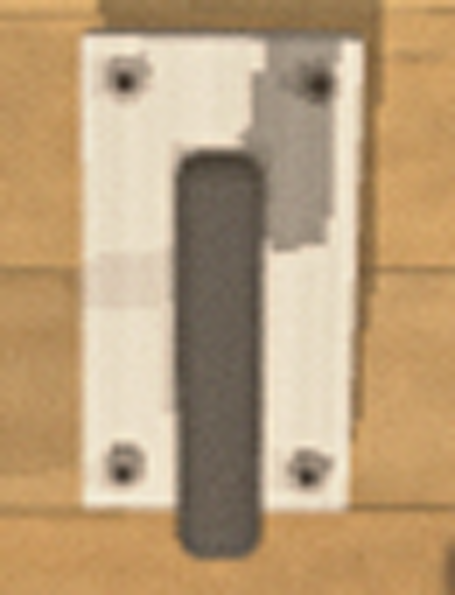

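{"name": "step_arm", "arguments": {
  "commands": [
    [1,-0.0147,-0.0495,0.005,0],
    [1,-0.0147,-0.0495,0.01,0],
    [1,-0.0147,-0.0495,0.01,0],
    [1,-0.0147,-0.0495,0.01,0],
    [1,-0.0147,-0.0495,0.01,0],
    [1,-0.0147,-0.0495,0.015,0],
    [1,0,0,0,0],
    [1,0,0,0,0]
  ]
}}

```text
time_s: 2.65
eef_pos: [0.5383, -0.058, 0.1625]
tool_rot: [3.141, -0.001, 3.139]
wrist_force: [-0.5, -0.5, -0.1]
finger_gap: 0.0878
finger_force: 0.0
```

```bash
python3 snap.py w2; python3 - <<'E'
from h import *
import pickle
s,c=pickle.load(open("pics/w2.pkl","rb"))
print(proj(c,[.518,-.06,.071]))
im=cv2.imread("pics/raw_w2.png");u,v=proj(c,[.518,-.06,.071])[0].astype(int)
print(u,v);im=im[max(v-85,0):v+85,max(u-110,0):u+110];cv2.imwrite("pics/c2.png",cv2.resize(im,None,fx=3.5,fy=3.5,interpolation=cv2.INTER_CUBIC))
E
```

```text
2.65 [ 0.5383 -0.058   0.1625] [ 3.1413e+00 -7.0000e-04  3.1395e+00] [-0.129  0.383  1.86   0.     0.899 -1.698]
[[253.68709016 179.00782373]]
253 179
```

View pics/c2.png

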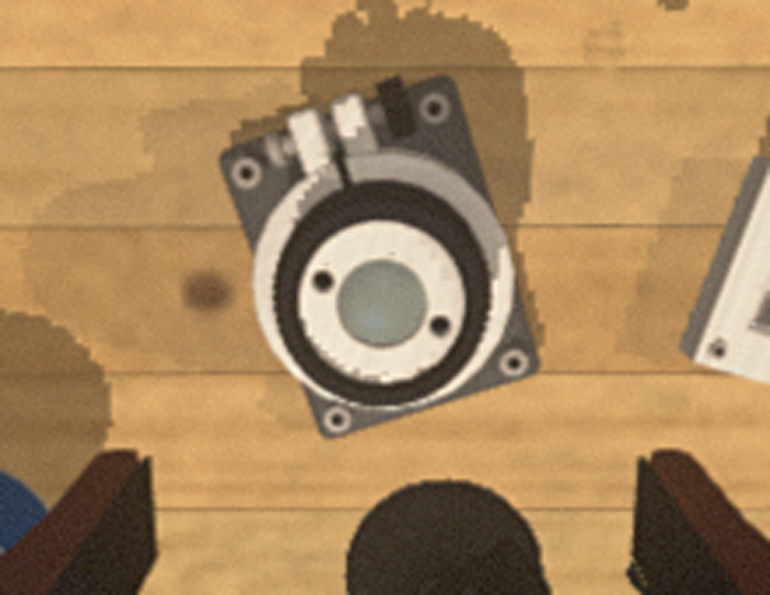

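The crop shows the ring with its two dark holes at (323,280) and (440,325), and the lens centred at about (382,303). I'll refine these with centroids.

```bash
python3 - <<'E'
from h import *
import pickle
s,c=pickle.load(open("pics/w2.pkl","rb"))
g=cv2.cvtColor(cv2.imread("pics/raw_w2.png"),cv2.COLOR_BGR2GRAY).astype(float)
P=[]
for x,y in [(323,280),(440,325)]:
    u,v=143+x/3.5-.36,94+y/3.5-.36; u0,v0=int(round(u)),int(round(v))
    w=np.clip(170-g[v0-5:v0+6,u0-5:u0+6],0,None); yy,xx=np.mgrid[-5:6,-5:6]; w[(xx**2+yy**2)>22]=0
    q=(u0+(w*xx).sum()/w.sum(),v0+(w*yy).sum()/w.sum()); P.append(ray(c,q,.0705)); print((u,v),q)
P=np.array(P);d=P[1]-P[0];print(P.round(4),P.mean(0),np.linalg.norm(d[:2]),np.arctan2(d[1],d[0]))
print("R",toolR(s).round(4))
# ring outer (bright area) centroid
m=(g>150).astype(np.uint8); 
n,l,st,ce=cv2.connectedComponentsWithStats(m); u,v=int(143+382/3.5),int(94+245/3.5); k=l[v,u];cnt=cv2.findContours((l==k).astype(np.uint8),cv2.RETR_EXTERNAL,cv2.CHAIN_APPROX_NONE)[0][0]
e=cv2.fitEllipse(cnt);print(st[k],e,ray(c,e[0],.071))
E
```

```text
(234.92571428571426, 173.64) (np.float64(234.8142801404604), np.float64(173.82325399921967))
(268.3542857142857, 186.49714285714285) (np.float64(268.23829087921115), np.float64(186.56943303204602))
[[ 0.5131 -0.0777  0.0705]
 [ 0.5254 -0.0462  0.0705]] [ 0.51927596 -0.06194648  0.0705    ] 0.03375811060710631 1.1964255158785528
R [[-1.0e+00  2.1e-03 -7.0e-04]
 [ 2.1e-03  1.0e+00  3.0e-04]
 [ 7.0e-04  3.0e-04 -1.0e+00]]
[ 228  157   48   46 1144] ((251.68295288085938, 179.57460021972656), (44.611083984375, 46.283485412597656), 105.91116333007812) [ 0.51853707 -0.06188625  0.071     ]
```

{"name": "step_arm", "arguments": {
  "commands": [
    [1,0.0144,0.0496,-0.01,0],
    [1,0.0144,0.0496,-0.01,0],
    [1,0.0144,0.0496,-0.01,0],
    [1,0.0144,0.0496,0,0],
    [1,0.0144,0.0496,0,0],
    [1,0.0144,0.0496,0,0],
    [1,0,0,0.03,0],
    [1,0,0,0,0]
  ]
}}

```text
time_s: 3.7
eef_pos: [0.45, 0.2403, 0.1617]
tool_rot: [-3.14, -0.003, -3.139]
wrist_force: [-0.5, -0.4, -0.2]
finger_gap: 0.0879
finger_force: 0.0
```

```bash
python3 snap.py w3; python3 - <<'E'
from h import *
import pickle
s,c=pickle.load(open("pics/w3.pkl","rb"))
im=cv2.imread("pics/raw_w3.png");u,v=proj(c,[.452,.2396,.094])[0];print(u,v)
u,v=int(u),int(v);y0=max(v-70,0);x0=u-60;print(x0,y0)
cv2.imwrite("pics/c3.png",cv2.resize(im[y0:v+50,x0:u+60],None,fx=4.8,fy=4.8,interpolation=cv2.INTER_CUBIC))
E
```

```text
3.7 [0.45   0.2403 0.1617] [-3.1401e+00 -3.1000e-03 -3.1392e+00] [ 0.467  0.344  1.926  0.     0.875 -1.106]
255.32337355793618 209.66070279040522
195 139
```

View pics/c3.png

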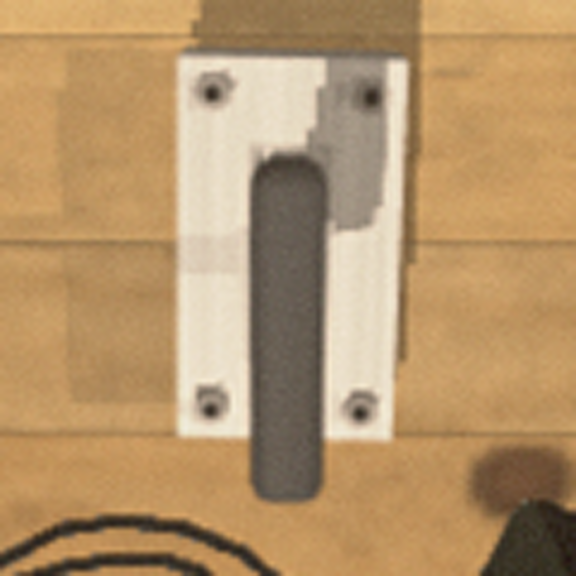

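The tee spans crop columns 250–328 and rows 160–500, and its midline falls on the camera's centre plane.

```bash
python3 - <<'E'
from h import *
import pickle
s,c=pickle.load(open("pics/w3.pkl","rb"))
for x,y,z in [(286.5,500,.094),(289,158,.078),(289,168,.094),(289,330,.094)]: print(ray(c,(195+x/4.8-.4,139+y/4.8-.4),z))
for x,y in [(213,92),(370,96),(211,403),(360,408),(178,57),(408,60),(391,439),(178,435)]: print(ray(c,(195+x/4.8-.4,139+y/4.8-.4),.024)[:2].round(4))
E
```

```text
[0.48351394 0.23871124 0.094     ]
[0.42097869 0.23905925 0.078     ]
[0.41997243 0.23911246 0.094     ]
[0.4498794  0.23914597 0.094     ]
[0.4153 0.2216]
[0.4161 0.2573]
[0.4903 0.2201]
[0.4915 0.2561]
[0.4074 0.2139]
[0.408  0.2657]
[0.4995 0.2638]
[0.4986 0.2119]
```

{"name": "step_arm", "arguments": {
  "commands": [
    [1,-0.0025,-0.0014,0.04,1.2],
    [1,0,0,0.04,0],
    [1,0,0,0.0147,0],
    [1,0,0,0,0],
    [1,0,0,0,0]
  ]
}}

```text
time_s: 4.38
eef_pos: [0.4559, 0.2384, 0.0694]
tool_rot: [3.141, 0.002, 3.12]
wrist_force: [-1.0, 0.1, -0.3]
finger_gap: 0.0876
finger_force: 0.0
```

{"name": "step_arm", "arguments": {
  "commands": [
    [1,0,0,0,0],
    [1,0,0,0,0]
  ]
}}

```text
time_s: 4.62
eef_pos: [0.4554, 0.2382, 0.0688]
tool_rot: [3.141, 0.001, 3.12]
wrist_force: [-0.1, -0.1, 0.8]
finger_gap: 0.0876
finger_force: 0.0
```

Small correction, then close the fingers.

{"name": "step_arm", "arguments": {
  "commands": [
    [1,0.003,0.0007,0.002,0],
    [1,0,0,0,0],
    [0,0,0,0,0],
    [0,0,0,0,0],
    [0,0,0,0,0],
    [0,0,0,0,0],
    [0,0,0,0,0],
    [0,0,0,0,0]
  ]
}}

```text
time_s: 5.62
eef_pos: [0.4519, 0.2387, 0.066]
tool_rot: [3.142, 0.0, 3.12]
wrist_force: [-0.1, 0.2, -0.3]
finger_gap: 0.0315
finger_force: 0.0
```

{"name": "step_arm", "arguments": {
  "commands": [
    [0,0,0,0,0],
    [0,0,0,0,0],
    [0,0,0,0,0],
    [0,0,0,0,0]
  ]
}}

```text
time_s: 6.12
eef_pos: [0.4519, 0.2387, 0.066]
tool_rot: [3.142, 0.0, 3.12]
wrist_force: [0.2, 0.0, -0.3]
finger_gap: 0.0131
finger_force: 29.9
```

{"name": "step_arm", "arguments": {
  "commands": [
    [0,0,0,-0.03,0],
    [0,0,0,-0.05,0],
    [0,-0.0122,-0.0499,-0.015,0],
    [0,-0.0122,-0.0499,0,0],
    [0,-0.0122,-0.0499,0,0],
    [0,-0.0123,-0.0499,0,0],
    [0,-0.0123,-0.0498,0,0],
    [0,-0.0123,-0.0498,0,0]
  ]
}}

```text
time_s: 7.12
eef_pos: [0.5188, -0.0637, 0.1608]
tool_rot: [3.141, -0.0, 3.12]
wrist_force: [0.8, -0.4, -1.4]
finger_gap: 0.0139
finger_force: 29.9
```

{"name": "step_arm", "arguments": {
  "commands": [
    [0,0,0,0,10],
    [0,0,0,0,10],
    [0,0,0,0,10],
    [0,0,0,0,10],
    [0,0,0,0,10],
    [0,0,0,0,10],
    [0,0,0,0,10],
    [0,0,0,0,10]
  ]
}}

```text
time_s: 8.12
eef_pos: [0.5185, -0.062, 0.1606]
tool_rot: [-3.141, -0.0, 1.718]
wrist_force: [-0.4, 0.3, -2.4]
finger_gap: 0.0143
finger_force: 30.0
```

{"name": "step_arm", "arguments": {
  "commands": [
    [0,0,0,0,10],
    [0,0,0,0,10],
    [0,0,0,0,10.2],
    [0,0,0,0,0],
    [0,0,0,0,0],
    [0,0,0,0,0]
  ]
}}

```text
time_s: 8.88
eef_pos: [0.5189, -0.062, 0.1609]
tool_rot: [-3.141, 0.0, 1.199]
wrist_force: [-0.4, 0.1, -2.1]
finger_gap: 0.0141
finger_force: 30.0
```

```bash
python3 snap.py w4; python3 - <<'E'
from bench import bot; s=bot.observe(); print(s["wrist_force"],s["wrist_torque"],s["finger_gap"])
E
```

```text
8.875 [ 0.5189 -0.062   0.1609] [-3.1414  0.      1.1986] [-0.142  0.36   1.902  0.     0.88   0.23 ]
[-0.84735522 -0.09456062 -2.35847233] [-0.02599482  0.08877441  0.01754485] 0.013833842832838743
```

View pics/w4.png

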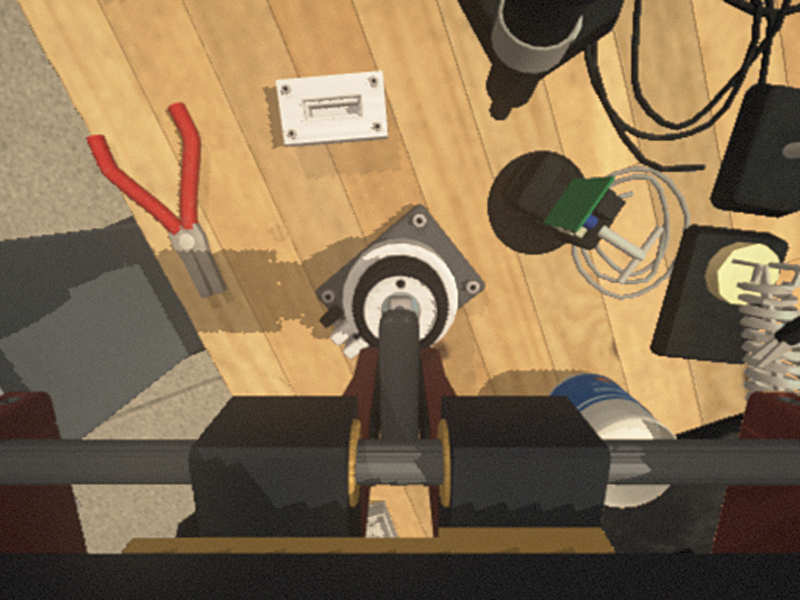

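The picture shows the near ring hole at (401,284), the tee gripped with its near end at about (400,308), and the ring under the spanner.

```bash
python3 - <<'E'
from h import *
import pickle
s,c=pickle.load(open("pics/w4.pkl","rb"));R=toolR(s)
im=cv2.imread("pics/raw_w4.png");g=cv2.cvtColor(im,cv2.COLOR_BGR2GRAY).astype(float)
u0,v0=257,182
w=np.clip(150-g[v0-4:v0+5,u0-5:u0+6],0,None); yy,xx=np.mgrid[-4:5,-5:6]; w[(xx**2+yy**2)>16]=0
q=(u0+(w*xx).sum()/w.sum(),v0+(w*yy).sum()/w.sum())
P=ray(c,q,.0705);print(q,P,"tool",R.T@(P-s["eef_pos"]))
for h in ([.5254,-.0462,.0705],[.5131,-.0777,.0705]): print("pred",proj(c,h), R.T@(np.array(h)-s["eef_pos"]))
cv2.imwrite("pics/c4.png",cv2.resize(im[140:260,190:320],None,fx=5,fy=5,interpolation=cv2.INTER_CUBIC))
E
```

```text
(np.float64(255.93592552026286), np.float64(181.17415115005477)) [ 0.52615515 -0.0456991   0.0705    ] tool [0.01784485 0.00089335 0.09041918]
pred [[255.38042977 181.94836656]] [0.01710362 0.00037206 0.09041931]
pred [[255.40482696 216.02958046]] [-0.01671265  0.00036932  0.09042064]
```

View pics/c4.png

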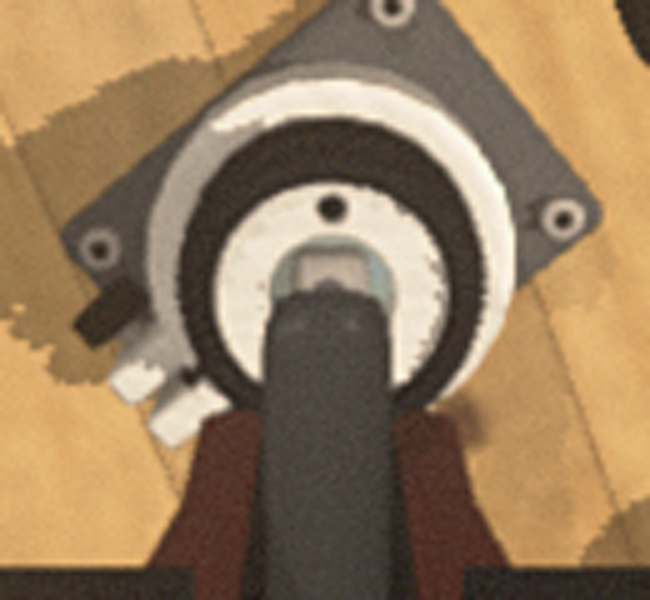

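```bash
python3 - <<'E'
from h import *
import pickle
s,c=pickle.load(open("pics/w4.pkl","rb"));R=toolR(s)
for x,y,dz in [(332,252,.0478),(332,252,.0378),(332,262,.0378),(332,270,.0378),(328,296,-.027),(328,296,-.011),(328,310,-.027)]:
    z=s["eef_pos"][2]-dz; print(y,dz,(R.T@(ray(c,(190+x/5-.4,140+y/5-.4),z)-s["eef_pos"])).round(4))
o=s["eef_pos"]
for P in ([.023,0,.0478],[.023,0,.0378],[.033,0,-.027],[.033,0,-.011],[0.017,0,.0904]):
    u=proj(c,o+R@np.array(P))[0]; print(P,((u-[190,140]+.4)*5).round(1))
E
```

```text
252 0.0478 [0.0199 0.0008 0.0478]
252 0.0378 [0.0224 0.0008 0.0378]
262 0.0378 [0.0209 0.0008 0.0378]
270 0.0378 [0.0196 0.0008 0.0378]
296 -0.027 [ 0.0339  0.0002 -0.027 ]
296 -0.011 [ 0.0294  0.0002 -0.011 ]
310 -0.027 [ 0.0325  0.0002 -0.027 ]
[0.023, 0, 0.0478] [326.6 232.9]
[0.023, 0, 0.0378] [326.6 248.2]
[0.033, 0, -0.027] [325.8 304.9]
[0.033, 0, -0.011] [326.  265.4]
[0.017, 0, 0.0904] [326.9 212.3]
```

{"name": "step_arm", "arguments": {
  "commands": [
    [0,0.0005,0.0002,0.01,0],
    [0,0,0,0.01,0],
    [0,0,0,0.004,0],
    [0,0,0,0,0],
    [0,0,0,0.002,0],
    [0,0,0,0,0]
  ]
}}

```text
time_s: 9.68
eef_pos: [0.5194, -0.0617, 0.135]
tool_rot: [3.141, -0.0, 1.197]
wrist_force: [0.8, 0.5, -1.9]
finger_gap: 0.0138
finger_force: 30.0
```

{"name": "step_arm", "arguments": {
  "commands": [
    [0,0,0,0.001,0],
    [0,0,0,0,0],
    [0,0,0,0.001,0],
    [0,0,0,0,0]
  ]
}}

```text
time_s: 10.18
eef_pos: [0.5193, -0.0616, 0.1329]
tool_rot: [-3.142, 0.0, 1.197]
wrist_force: [0.4, 0.6, -1.6]
finger_gap: 0.0136
finger_force: 30.0
```

{"name": "step_arm", "arguments": {
  "commands": [
    [0,0,0,0.001,0],
    [0,0,0,0,0]
  ]
}}

```text
time_s: 10.42
eef_pos: [0.5193, -0.0616, 0.1319]
tool_rot: [-3.141, 0.0, 1.197]
wrist_force: [-0.2, 0.6, -2.0]
finger_gap: 0.0139
finger_force: 30.0
```

{"name": "step_arm", "arguments": {
  "commands": [
    [0,0,0,0.001,0],
    [0,0,0,0,0]
  ]
}}

```text
time_s: 10.68
eef_pos: [0.5193, -0.0616, 0.1309]
tool_rot: [-3.142, -0.0, 1.197]
wrist_force: [0.9, 0.5, -1.7]
finger_gap: 0.0138
finger_force: 30.0
```

{"name": "step_arm", "arguments": {
  "commands": [
    [0,0,0,0.001,0],
    [0,0,0,0,0],
    [0,0,0,0.0008,0],
    [0,0,0,0,0]
  ]
}}

```text
time_s: 11.18
eef_pos: [0.5193, -0.0616, 0.1291]
tool_rot: [3.142, -0.0, 1.197]
wrist_force: [0.1, 0.9, -2.2]
finger_gap: 0.014
finger_force: 30.0
```

```bash
cat > st.py <<'E'
from bench import bot
import numpy as np
s=bot.observe(); print(round(s["time_s"],2),s["eef_pos"].round(4),s["tool_rot"].round(3),"F",s["wrist_force"].round(2),"T",s["wrist_torque"].round(3),s["joint_efforts"].round(3))
E
python3 st.py
```

```text
11.18 [ 0.5193 -0.0616  0.1291] [ 3.142 -0.     1.197] F [ 0.07  0.85 -2.18] T [ 0.123 -0.063 -0.049] [ -0.426 -48.014 -21.104  -0.167   0.125   0.   ]
```

{"name": "step_arm", "arguments": {
  "commands": [
    [0,0,0,0.0008,0],
    [0,0,0,0,0],
    [0,0,0,0,2],
    [0,0,0,0,2],
    [0,0,0,0,2],
    [0,0,0,0,0]
  ]
}}

```text
time_s: 11.92
eef_pos: [0.5192, -0.0616, 0.1283]
tool_rot: [-3.141, 0.0, 1.091]
wrist_force: [0.2, 1.2, -2.1]
finger_gap: 0.0138
finger_force: 30.0
```

```bash
python3 st.py
```

```text
11.93 [ 0.5192 -0.0616  0.1283] [-3.141  0.     1.091] F [ 0.17  1.18 -2.11] T [0.248 0.04  0.035] [ -0.76  -48.135 -21.467  -0.253  -0.081   0.27 ]
```

{"name": "step_arm", "arguments": {
  "commands": [
    [0,0,0,0,2],
    [0,0,0,0,2],
    [0,0,0,0,2],
    [0,0,0,0,0]
  ]
}}

```text
time_s: 12.42
eef_pos: [0.5193, -0.0616, 0.1284]
tool_rot: [-3.141, 0.0, 0.987]
wrist_force: [0.3, 2.2, -1.9]
finger_gap: 0.0137
finger_force: 30.0
```

```bash
python3 st.py
```

```text
12.43 [ 0.5193 -0.0616  0.1284] [-3.141  0.     0.987] F [ 0.33  2.16 -1.87] T [0.298 0.131 0.082] [ -0.868 -48.261 -21.631  -0.309  -0.143   0.272]
```

{"name": "step_arm", "arguments": {
  "commands": [
    [0,0,0,0,2],
    [0,0,0,0,2],
    [0,0,0,0,0]
  ]
}}

```text
time_s: 12.8
eef_pos: [0.5193, -0.0616, 0.1284]
tool_rot: [-3.142, -0.0, 0.917]
wrist_force: [-0.4, 1.0, -1.6]
finger_gap: 0.0136
finger_force: 30.0
```

```bash
python3 st.py
```

```text
12.8 [ 0.5193 -0.0616  0.1284] [-3.142 -0.     0.917] F [-0.36  1.01 -1.56] T [0.273 0.167 0.099] [ -0.933 -48.34  -21.693  -0.343  -0.157   0.271]
```

{"name": "step_arm", "arguments": {
  "commands": [
    [0,0,0,0,2],
    [0,0,0,0,2],
    [0,0,0,0,0]
  ]
}}

```text
time_s: 13.18
eef_pos: [0.5193, -0.0616, 0.1284]
tool_rot: [-3.142, 0.0, 0.847]
wrist_force: [-0.6, 1.0, -2.5]
finger_gap: 0.0135
finger_force: 30.0
```

```bash
python3 st.py
```

```text
13.18 [ 0.5193 -0.0616  0.1284] [-3.142  0.     0.847] F [-0.59  0.98 -2.49] T [0.371 0.141 0.04 ] [ -0.992 -48.4   -21.72   -0.373  -0.156   0.271]
```

{"name": "step_arm", "arguments": {
  "commands": [
    [0,0,0,0,2],
    [0,0,0,0,2],
    [0,0,0,0,0]
  ]
}}

```text
time_s: 13.55
eef_pos: [0.5193, -0.0616, 0.1284]
tool_rot: [3.142, -0.0, 0.777]
wrist_force: [0.8, 2.6, -2.0]
finger_gap: 0.0139
finger_force: 30.0
```

```bash
python3 st.py
```

```text
13.55 [ 0.5193 -0.0616  0.1284] [ 3.142 -0.     0.777] F [ 0.82  2.56 -1.95] T [ 0.441  0.091 -0.013] [ -1.043 -48.441 -21.721  -0.401  -0.147   0.271]
```

{"name": "step_arm", "arguments": {
  "commands": [
    [0,0,0,0,2],
    [0,0,0,0,0],
    [0,0,0,0,0]
  ]
}}

```text
time_s: 13.92
eef_pos: [0.5193, -0.0616, 0.1284]
tool_rot: [3.142, -0.0, 0.743]
wrist_force: [-0.6, 2.0, -2.5]
finger_gap: 0.0138
finger_force: 30.0
```

```bash
python3 st.py
```

```text
13.93 [ 0.5193 -0.0616  0.1284] [ 3.142 -0.     0.743] F [-0.62  1.96 -2.51] T [0.382 0.138 0.136] [ -1.072 -48.462 -21.711  -0.42   -0.136   0.079]
```

{"name": "step_arm", "arguments": {
  "commands": [
    [0,0,0,0,2],
    [0,0,0,0,0],
    [0,0,0,0,0]
  ]
}}

```text
time_s: 14.3
eef_pos: [0.5193, -0.0616, 0.1284]
tool_rot: [3.142, -0.0, 0.708]
wrist_force: [1.0, 1.6, -2.2]
finger_gap: 0.014
finger_force: 30.0
```

```bash
python3 st.py
```

```text
14.3 [ 0.5193 -0.0616  0.1284] [ 3.142 -0.     0.708] F [ 0.97  1.63 -2.16] T [0.412 0.089 0.07 ] [ -1.096 -48.469 -21.694  -0.434  -0.125   0.08 ]
```

{"name": "step_arm", "arguments": {
  "commands": [
    [0,0,0,0,2],
    [0,0,0,0,0],
    [0,0,0,0,0]
  ]
}}

```text
time_s: 14.68
eef_pos: [0.5193, -0.0616, 0.1284]
tool_rot: [3.142, -0.0, 0.673]
wrist_force: [0.0, 0.9, -2.6]
finger_gap: 0.0135
finger_force: 30.0
```

```bash
python3 st.py
```

```text
14.68 [ 0.5193 -0.0616  0.1284] [ 3.142 -0.     0.673] F [ 0.02  0.85 -2.59] T [0.423 0.149 0.078] [ -1.122 -48.474 -21.672  -0.447  -0.113   0.08 ]
```

{"name": "step_arm", "arguments": {
  "commands": [
    [0,0,0,0,2],
    [0,0,0,0,0],
    [0,0,0,0,0]
  ]
}}

```text
time_s: 15.05
eef_pos: [0.5193, -0.0616, 0.1284]
tool_rot: [-3.142, 0.0, 0.638]
wrist_force: [-0.4, 2.5, -2.4]
finger_gap: 0.0141
finger_force: 30.0
```

```bash
python3 st.py
```

```text
15.05 [ 0.5193 -0.0616  0.1284] [-3.142  0.     0.638] F [-0.42  2.51 -2.39] T [0.44  0.061 0.065] [ -1.143 -48.473 -21.646  -0.459  -0.099   0.08 ]
```

{"name": "step_arm", "arguments": {
  "commands": [
    [0,0,0,0,2],
    [0,0,0,0,0],
    [0,0,0,0,0]
  ]
}}

```text
time_s: 15.42
eef_pos: [0.5193, -0.0617, 0.1284]
tool_rot: [3.142, 0.0, 0.603]
wrist_force: [-0.3, 2.8, -2.1]
finger_gap: 0.0136
finger_force: 30.0
```

```bash
python3 st.py
```

```text
15.43 [ 0.5193 -0.0617  0.1284] [3.142 0.    0.603] F [-0.27  2.78 -2.05] T [0.438 0.073 0.03 ] [ -1.161 -48.466 -21.615  -0.471  -0.084   0.079]
```

{"name": "step_arm", "arguments": {
  "commands": [
    [0,0,0,0,2],
    [0,0,0,0,0],
    [0,0,0,0,0]
  ]
}}

```text
time_s: 15.8
eef_pos: [0.5193, -0.0617, 0.1284]
tool_rot: [3.142, -0.0, 0.568]
wrist_force: [0.6, 1.8, -3.4]
finger_gap: 0.0141
finger_force: 30.0
```

```bash
python3 st.py
```

```text
15.8 [ 0.5193 -0.0617  0.1284] [ 3.142 -0.     0.568] F [ 0.63  1.77 -3.36] T [0.451 0.112 0.01 ] [ -1.182 -48.459 -21.582  -0.482  -0.068   0.08 ]
```

{"name": "step_arm", "arguments": {
  "commands": [
    [0,0,0,0,2],
    [0,0,0,0,0],
    [0,0,0,0,0]
  ]
}}

```text
time_s: 16.18
eef_pos: [0.5193, -0.0616, 0.1284]
tool_rot: [3.142, -0.0, 0.534]
wrist_force: [1.3, 2.5, -2.8]
finger_gap: 0.0141
finger_force: 30.0
```

```bash
python3 st.py
```

```text
16.18 [ 0.5193 -0.0616  0.1284] [ 3.142 -0.     0.534] F [ 1.31  2.55 -2.82] T [0.485 0.041 0.087] [ -1.2   -48.452 -21.547  -0.493  -0.051   0.08 ]
```

{"name": "step_arm", "arguments": {
  "commands": [
    [0,0,0,0,2],
    [0,0,0,0,0],
    [0,0,0,0,0]
  ]
}}

```text
time_s: 16.55
eef_pos: [0.5193, -0.0617, 0.1284]
tool_rot: [3.142, -0.0, 0.499]
wrist_force: [1.1, 2.1, -2.8]
finger_gap: 0.0137
finger_force: 30.0
```

```bash
python3 st.py
```

```text
16.55 [ 0.5193 -0.0617  0.1284] [ 3.142 -0.     0.499] F [ 1.08  2.15 -2.84] T [0.526 0.024 0.07 ] [-1.2500e+00 -4.8441e+01 -2.1513e+01 -4.8400e-01 -3.5000e-02  1.1100e-01]
```

{"name": "step_arm", "arguments": {
  "commands": [
    [0,0,0,0,1.5],
    [0,0,0,0,0],
    [0,0,0,0,0]
  ]
}}

```text
time_s: 16.92
eef_pos: [0.5193, -0.0616, 0.1284]
tool_rot: [3.142, 0.0, 0.473]
wrist_force: [0.3, 2.1, -2.5]
finger_gap: 0.014
finger_force: 30.0
```

```bash
python3 st.py
```

```text
16.93 [ 0.5193 -0.0616  0.1284] [3.142 0.    0.473] F [ 0.27  2.06 -2.52] T [0.479 0.049 0.115] [-1.3270e+00 -4.8440e+01 -2.1484e+01 -4.6100e-01 -1.9000e-02  1.6000e-01]
```

{"name": "step_arm", "arguments": {
  "commands": [
    [0,0,0,0,1],
    [0,0,0,0,0],
    [0,0,0,0,0]
  ]
}}

```text
time_s: 17.3
eef_pos: [0.5193, -0.0616, 0.1284]
tool_rot: [-3.142, 0.0, 0.455]
wrist_force: [-0.3, 2.8, -1.9]
finger_gap: 0.0137
finger_force: 30.0
```

```bash
python3 st.py
```

```text
17.3 [ 0.5193 -0.0616  0.1284] [-3.142  0.     0.455] F [-0.27  2.81 -1.92] T [0.47  0.027 0.146] [-1.3860e+00 -4.8437e+01 -2.1455e+01 -4.4400e-01 -3.0000e-03  1.9500e-01]
```

{"name": "step_arm", "arguments": {
  "commands": [
    [0,0,0,0,1.5],
    [0,0,0,0,0],
    [0,0,0,0,0]
  ]
}}

```text
time_s: 17.68
eef_pos: [0.5193, -0.0616, 0.1284]
tool_rot: [3.142, -0.0, 0.429]
wrist_force: [0.3, 2.7, -3.8]
finger_gap: 0.0137
finger_force: 30.0
```

```bash
python3 st.py
```

```text
17.68 [ 0.5193 -0.0616  0.1284] [ 3.142 -0.     0.429] F [ 0.32  2.72 -3.77] T [0.518 0.029 0.239] [-1.4350e+00 -4.8439e+01 -2.1414e+01 -4.2700e-01  2.1000e-02  2.3700e-01]
```

{"name": "step_arm", "arguments": {
  "commands": [
    [0,0,0,0,1.3],
    [0,0,0,0,0],
    [0,0,0,0,0],
    [0,0,0,0,0]
  ]
}}

```text
time_s: 18.18
eef_pos: [0.5193, -0.0616, 0.1284]
tool_rot: [3.142, 0.0, 0.406]
wrist_force: [0.3, 1.6, -2.6]
finger_gap: 0.0139
finger_force: 30.0
```

```bash
python3 st.py
```

```text
18.18 [ 0.5193 -0.0616  0.1284] [3.142 0.    0.406] F [ 0.31  1.56 -2.59] T [0.527 0.002 0.28 ] [ -1.49  -48.435 -21.357  -0.403   0.054   0.271]
```

{"name": "step_arm", "arguments": {
  "commands": [
    [0,0,0,0,0.8],
    [0,0,0,0,0],
    [0,0,0,0,0],
    [0,0,0,0,0]
  ]
}}

```text
time_s: 18.68
eef_pos: [0.5193, -0.0616, 0.1284]
tool_rot: [3.142, -0.0, 0.392]
wrist_force: [0.5, 2.2, -2.6]
finger_gap: 0.0139
finger_force: 30.0
```

```bash
python3 st.py
```

```text
18.68 [ 0.5193 -0.0616  0.1284] [ 3.142 -0.     0.392] F [ 0.51  2.2  -2.6 ] T [ 0.547 -0.029  0.278] [ -1.53  -48.423 -21.31   -0.383   0.077   0.305]
```

{"name": "step_arm", "arguments": {
  "commands": [
    [0,0,0,0,-2],
    [0,0,0,0,0],
    [0,0,0,0,0]
  ]
}}

```text
time_s: 19.05
eef_pos: [0.5193, -0.0617, 0.1284]
tool_rot: [-3.142, -0.0, 0.427]
wrist_force: [0.9, 1.6, -2.6]
finger_gap: 0.0135
finger_force: 30.0
```

```bash
python3 st.py
```

```text
19.05 [ 0.5193 -0.0617  0.1284] [-3.142 -0.     0.427] F [ 0.9   1.56 -2.64] T [ 0.526 -0.035  0.098] [-1.2690e+00 -4.8352e+01 -2.1326e+01 -5.0600e-01  4.3000e-02  7.6000e-02]
```

{"name": "step_arm", "arguments": {
  "commands": [
    [0,0,0,0,-1.5],
    [0,0,0,0,0],
    [0,0,0,0,0]
  ]
}}

```text
time_s: 19.42
eef_pos: [0.5193, -0.0617, 0.1284]
tool_rot: [3.142, 0.0, 0.453]
wrist_force: [0.7, 2.0, -1.6]
finger_gap: 0.0134
finger_force: 30.0
```

```bash
python3 st.py
```

```text
19.43 [ 0.5193 -0.0617  0.1284] [3.142 0.    0.453] F [ 0.7   2.02 -1.65] T [ 0.459 -0.001 -0.011] [-1.1160e+00 -4.8242e+01 -2.1255e+01 -4.9700e-01  4.7000e-02  2.1000e-02]
```

{"name": "step_arm", "arguments": {
  "commands": [
    [0,0,0,0,-1],
    [0,0,0,0,0],
    [0,0,0,-0.003,0],
    [0,0,0,-0.004,0],
    [0,0,0,-0.005,0],
    [0,0,0,-0.01,0],
    [0,0,0,-0.015,0],
    [0,0,0,0,0]
  ]
}}

```text
time_s: 20.42
eef_pos: [0.5204, -0.0618, 0.1671]
tool_rot: [3.14, -0.003, 0.471]
wrist_force: [-0.0, 0.1, -2.2]
finger_gap: 0.0138
finger_force: 30.0
```

{"name": "step_arm", "arguments": {
  "commands": [
    [0,0,0,0,-10],
    [0,0,0,0,-10],
    [0,0,0,0,-10],
    [0,0,0,0,-10],
    [0,0,0,0,-10],
    [0,0,0,0,-10],
    [0,0,0,0,-10],
    [0,0,0,0,-10]
  ]
}}

```text
time_s: 21.42
eef_pos: [0.5191, -0.0616, 0.1653]
tool_rot: [-3.141, -0.0, 1.873]
wrist_force: [-0.5, -0.2, -2.3]
finger_gap: 0.0137
finger_force: 30.0
```

{"name": "step_arm", "arguments": {
  "commands": [
    [0,0,0,0,-10],
    [0,0,0,0,-10],
    [0,0,0,0,-10],
    [0,0,0,0,-10],
    [0,0,0,0,-10],
    [0,0,0,0,-10],
    [0,0,0,0,-10],
    [0,0,0,0,0]
  ]
}}

```text
time_s: 22.42
eef_pos: [0.5192, -0.0616, 0.1653]
tool_rot: [-3.142, -0.0, 3.087]
wrist_force: [0.0, -0.0, -1.4]
finger_gap: 0.0138
finger_force: 30.0
```

{"name": "step_arm", "arguments": {
  "commands": [
    [0,0,0,0,-1.9],
    [0,0.0123,0.0498,0,0],
    [0,0.0123,0.0498,0,0],
    [0,0.0123,0.0498,0,0],
    [0,0.0123,0.0498,0,0],
    [0,0.0123,0.0498,0,0],
    [0,0.0123,0.0498,0,0],
    [0,0,0,0,0]
  ]
}}

```text
time_s: 23.42
eef_pos: [0.4508, 0.2415, 0.1655]
tool_rot: [3.141, 0.001, 3.125]
wrist_force: [0.5, -0.7, -2.1]
finger_gap: 0.0137
finger_force: 30.0
```

{"name": "step_arm", "arguments": {
  "commands": [
    [0,0,0,0.03,0],
    [0,0,0,0.03,0],
    [0,0,0,0,0],
    [0,0,0,0,0],
    [0,0,0,0,0]
  ]
}}

```text
time_s: 24.05
eef_pos: [0.4524, 0.2387, 0.1066]
tool_rot: [3.141, 0.002, 3.121]
wrist_force: [-0.2, 0.2, -1.8]
finger_gap: 0.0138
finger_force: 30.0
```

{"name": "step_arm", "arguments": {
  "commands": [
    [0,0.0003,0,0.01,0],
    [0,0,0,0.01,0],
    [0,0,0,0.004,0],
    [0,0,0,0,0],
    [0,0,0,0,0]
  ]
}}

```text
time_s: 24.68
eef_pos: [0.4512, 0.2386, 0.0814]
tool_rot: [3.142, 0.0, 3.122]
wrist_force: [1.3, 0.1, -2.4]
finger_gap: 0.0137
finger_force: 30.0
```

{"name": "step_arm", "arguments": {
  "commands": [
    [0,0,0,0.004,0],
    [0,0,0,0.002,0],
    [0,0,0,0,0]
  ]
}}

```text
time_s: 25.05
eef_pos: [0.451, 0.2385, 0.0752]
tool_rot: [-3.141, -0.0, 3.122]
wrist_force: [-0.3, 0.3, -2.3]
finger_gap: 0.0135
finger_force: 30.0
```

{"name": "step_arm", "arguments": {
  "commands": [
    [0,-0.0008,0.0002,0,0],
    [0,0,0,0.003,0],
    [0,0,0,0.002,0],
    [0,0,0,0,0]
  ]
}}

```text
time_s: 25.55
eef_pos: [0.4518, 0.2387, 0.0701]
tool_rot: [-3.141, -0.0, 3.122]
wrist_force: [0.6, 0.7, -1.8]
finger_gap: 0.0139
finger_force: 30.0
```

{"name": "step_arm", "arguments": {
  "commands": [
    [0,0,0,0.002,0],
    [0,0,0,0.0015,0],
    [0,0,0,0,0]
  ]
}}

```text
time_s: 25.92
eef_pos: [0.4519, 0.2387, 0.0667]
tool_rot: [-3.141, -0.0, 3.122]
wrist_force: [0.2, -0.2, -1.7]
finger_gap: 0.014
finger_force: 30.0
```

{"name": "step_arm", "arguments": {
  "commands": [
    [0,0,0,0.0005,0],
    [1,0,0,0,0],
    [1,0,0,0,0],
    [1,0,0,0,0],
    [1,0,0,0,0],
    [1,0,0,0,0],
    [1,0,0,0,0],
    [1,0,0,0,0]
  ]
}}

```text
time_s: 26.92
eef_pos: [0.452, 0.2387, 0.0664]
tool_rot: [-3.142, 0.0, 3.122]
wrist_force: [-0.1, 0.6, 0.0]
finger_gap: 0.0802
finger_force: 0.0
```

{"name": "step_arm", "arguments": {
  "commands": [
    [1,0,0,0,0],
    [1,0,0,-0.03,0],
    [1,0,0,-0.05,0],
    [1,0,0,-0.05,0],
    [1,0,0,-0.02,0],
    [1,0,0,0,0],
    [1,0,0,0,0]
  ]
}}

```text
time_s: 27.8
eef_pos: [0.4513, 0.2384, 0.2153]
tool_rot: [-3.141, -0.001, 3.122]
wrist_force: [-0.3, 0.7, 0.1]
finger_gap: 0.088
finger_force: 0.0
```

```bash
python3 snap.py w5; python3 st.py
```

```text
27.8 [0.4513 0.2384 0.2153] [-3.1409e+00 -1.4000e-03  3.1217e+00] [ 0.463  0.266  1.886  0.     0.992 -1.088]
27.85 [0.4511 0.2383 0.215 ] [-3.140e+00 -2.000e-03  3.122e+00] F [-0.09 -0.52 -0.89] T [ 0.011 -0.002  0.03 ] [ 3.0000e-03 -4.3363e+01 -2.5580e+01  1.7000e-02  6.3000e-02  0.0000e+00]
```

View pics/w5.png

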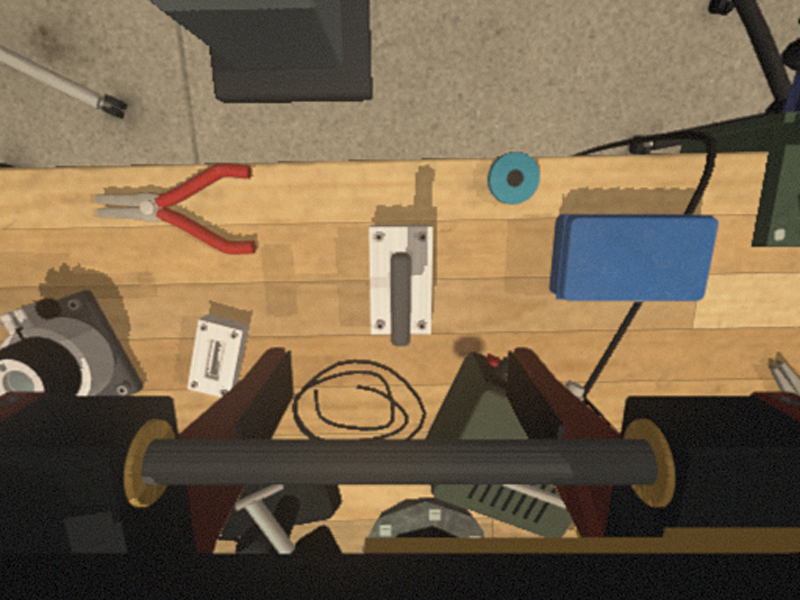

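The spanner stands upright in its stand just as at the start: tee from (400,253) to (400,343), stand at (401,280). Nothing else in this view has moved, so I'm handing in.

```bash
python3 -c "
from bench import bot; print(bot.hand_in())"
```

```text
the job is handed in; nothing more can be done
None
```

I tightened the ring clockwise to about 0.30 N m, put the spanner back upright in its stand and let go, then handed the job in at about 28 s; no verdict came back.

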